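# Shift the mixer drive's gear selector through its H-gate

## Robot

A 7-joint arm with a two-finger parallel gripper is mounted at the origin on the work surface. World frame = base frame: x ahead of the robot, y to its left, z up, the work surface at z = 0. Lengths are in m, angles in rad, forces in N, time in s.
With the tool pointing down it reaches from about 0.4 to 0.925 m from the base axis. Payload 5.6 kg.
Tool frame: the origin (TCP) lies at the centre of the arm's flange, where the gripper is bolted on; the fingertips stand 173 mm ahead of it and the grasp point (between the pads) lies 155 mm ahead of it (tcp_to_tips is the distance from the TCP to the fingertips, in m); z points along the fingers, y is the direction in which the jaws open and shut (so a half turn about z gives the same grasp; the last joint's range is limited). The gripper opens to 85 mm and grips with 20 to 120 N. Pads are 22 mm wide; open, the fingers measure 114 mm over their backs; the gripper's body (76 mm by 85 mm) begins 54 mm behind the grasp point. The pads swing forward as they close: fully open they stand 13 mm farther back than shut.
Start: joints at [1.251, 0.468, -0.012, 1.603, 0.006, 1.071, -0.056], TCP at [0.178, -0.625, 0.405] pointing down, gripper open.
Joint ranges: [-2.53, 2.53], [-0.31, 2.02], [-1.57, 1.55], [0.28, 2.44], [-1.29, 4.43], [0.15, 1.84], [-2.92, 2.92]. Speed limits (rad/s): [2.57, 2.57, 3.14, 3.14, 3.14, 3.14, 3.14].

## Interface

Orientations are given as a rotation vector (axis times angle).
In Python, from bench import observe, camera, close_job, tcp_to_tips gives the robot as it stands. The module is installed in compiled form; this text tells all that it offers.
- The arm moves only by the shell command python3 -m creep 'ROWS' [FORCE]. ROWS is a JSON object of lists of equal length, an entry for each row: "rotation": the turn, a rotation vector about the world's x, y, z in rad, a list of three; "travel": the shift along the world's x, y, z in m, a list of three; "grip": the opening, from 0 (shut) to 1 (fully open). In form: {"rotation": [[wx, wy, wz], ...], "travel": [[dx, dy, dz], ...], "grip": [grip, ...]}. A call has exactly 8 rows; each row shifts and turns the pose as measured when the row begins; what a row does not reach is not made up. A row lasts 1/10 s, in which the tool goes at most 50 mm and 8.59 degrees, less where a joint would pass 70% of its speed; a pose out of reach is approached as far as the arm can. A call is refused whole if a number of a shift passes 0.05 or a number of a turn 0.15, either way. A call with a gripper value outside its range is refused whole. The fingers move at their own pace and stop on an object; FORCE is the grip in N (left out, the last holds). Time passes only in rows, so rows that do not move let the fingers close, or fill a call up. It gives the time, the measured TCP pose, the force and the opening at its end, in the units of the state.
- observe(): the state, without advancing time (a new reading comes with each control period).
- camera(name): name is "side" or "top" or "wrist"; returns a dict with "frame" (400x640x3 uint8, red, green, blue), "K" (3x3 intrinsics, pixels), "k1" (the pictures are not rectified: a ray, as slopes to the right and down, at radius r is drawn at 1 + k1 r^2 times it, then the intrinsics apply), "R" (3x3) and "t" (3): a world point X has camera coordinates R X + t. Camera axes: x right, y down, z forward; pixel columns grow to the right and rows downward; lengths in m; the calibration is good to about 2 mm. A picture is of the moment at which its call begins. There is no depth.
- close_job(): hands the job in, once; it reports no verdict.
The state is a dict: "time_s": time; "joints": joint angles; "qd": joint speeds; "joint_efforts": joint torques, N m; "tool_pos": TCP position; "tcp_rot": TCP orientation; "wrist_force": force on the tool from outside, world axes, zero at the start; "ft_torque": the same for the moment, N m; "grip_width": finger opening in m.
Only numpy, scipy, OpenCV 4.12 (cv2) and the standard library are available. Lean on these libraries where they do the work, as an engineer would, in place of code of your own. Each camera call takes 0.05 s, during which the arm holds its last target. There are 200 camera calls.

## Task

The gear selector lever of the bench mixer drive stands in one slot of its H-shaped gate. Without gripping the lever, push it with the fingers back to the middle channel, across it, and fully home into the slot marked by the upright steel pin, entering no other slot on the way. Push gently, then move clear; leave everything else where it stands.

Things in the scene. Friction and masses are not known exactly. Their poses are not given: they have to be found in the camera images.
- drive: Fixed gear case of a bench mixer, 220 (x) x 260 (y) x 90 mm, grey below and white above. Origin: centre of its underside on the table. Its x axis points from its vented front to its back, y to its left, z up. The gate plate is centred on its top. A low output coupling sticks out of its back.
- gate: Fixed grey metal plate on the drive, 150 (x) x 100 (y) x 14 mm, top 104 mm above the table; origin: centre of its underside, axes as the drive's. H-shaped opening 53 x 53 mm: two slots 17 mm wide along x at y = +18 and -18 mm, each with a front end (x = -26.5) and a back end (+26.5), joined by a channel 17 mm wide along y at x = 0. Round noses between the slots guide the lever.
- pivot (a point): Pivot of the lever, on the drive's vertical axis 20 mm above the table, inside the case. From here a steel rod 12 mm in diameter rises through the gate; it leans freely in x and y within the opening. Friction holds it wherever it is left; about 2 to 3 N at the grip moves it.
- knob (a point): Middle of the lever's black grip, on its axis, 145 mm along the lever from the pivot, about 160 mm above the table. The grip is round, 26 mm in diameter (tapered ends), and 50 mm long: about 140 to 190 mm above the table. Its middle swings some 35 mm each way in x and y.
- fore (a joint): Lean of the lever along the drive's x axis, rad: + to the back (+x), - to the front, 0 in the middle channel; about -0.24 or +0.24 fully home in a slot. It starts at about -0.22 (front slot).
- cross (a joint): Lean of the lever along the drive's y axis, rad: about +0.22 in the left slots (+y), -0.22 in the right slots (-y), with some 0.03 play. It starts at about +0.22 (left). Grip's middle in the drive's frame: x = 145 sin(fore), y = 145 cos(fore) sin(cross), z = 20 + 145 cos(fore) cos(cross) mm.
- pin: Fixed upright steel pin, 12 mm in diameter, 22 mm tall, standing on the gate plate just beyond the end of the slot to be used: at y = -18 mm and x = +60 or -60 mm in the drive's frame, so the back right or the front right slot. Origin: centre of its foot. The three other slots have only a flat 3 mm disc of the same diameter there.
- vial: Loose amber vial, 24 mm in diameter, 42 mm tall, on the drive's top. Bystander; origin under its centre.
- weight: Loose steel weight, 28 mm in diameter, 42 mm tall, on the drive's top. Bystander; origin under its centre.
- beaker: Loose empty glass beaker, 72 mm in diameter, 95 mm tall, on the table. Bystander; origin under its centre.
- bottle: Loose amber bottle, 50 mm in diameter, 100 mm tall, on the table. Bystander; origin under its centre.
- mortar: Loose white ceramic bowl, 90 mm in diameter, 50 mm tall, on the table. Bystander; origin under its centre.
- spatula: Loose spatula, 180 mm long, lying on the table. Bystander; origin under its middle.

How it is judged:
On the way, in this order (a step that is already met when the one before it is completed fails the run):
1. the lever is back in the middle channel, still on the left side (value of joint fore between -0.08 and 0.08 rad and value of joint cross above 0.08 rad), for 0.02 s.
2. the lever has crossed the middle channel to the right side (value of joint fore between -0.12 and 0.12 rad and value of joint cross below -0.12 rad), for 0.02 s.
At the end, for the whole second after the job is handed in: The lever rests on the right side (cross below -0.15 rad) and home in the pin's slot: fore above 0.195 rad if the pin is at the back, below -0.195 rad if it is at the front (the stop is near 0.24). The lever is at rest (value of joint cross below -0.15 rad and velocity of joint fore between -0.05 and 0.05 rad/s and ((x of pin in the frame of drive above 0 m and value of joint fore above 0.195 rad) or (x of pin in the frame of drive below 0 m and value of joint fore below -0.195 rad))); the robot touches nothing.
It fails at once if the lever is pushed into a slot other than the pin's ((value of joint cross above 0.1 rad and value of joint fore above 0.17 rad) or (x of pin in the frame of drive above 0 m and value of joint cross below -0.1 rad and value of joint fore below -0.17 rad) or (x of pin in the frame of drive below 0 m and value of joint cross below -0.1 rad and value of joint fore above 0.17 rad)).
It fails at once if the lever is gripped: its grip is squeezed midway between the fingers (horizontal distance between the grasp point and knob below 0.014 m and height (world z) of the grasp point below 0.2 m and contact force between the fingers and drive above 3 N).
It fails at once if the drive or its lever is pushed harder than 40 N (contact force between any of the fingers, the arm and drive above 40 N).
It fails at once if a bystander is moved by more than 20 mm or lifted (distance of any of vial, weight, beaker, bottle, mortar, spatula from where it was at the start of the episode above 0.02 m).
It also fails if it takes over 51 s, if anything falls off the work surface, if the arm or the gripper's body presses on something with over 40 N, if the wrist force passes 120 N, or if a joint passes its speed limit or range.

## Working session

There is one attempt and no reset: what is moved stays moved. The work goes in short steps, Python scripts to look and compute and a shell command to move; the robot and the scene stay as the last step left them, time stands still between calls to the robot, and variables do not carry over. Pictures are saved under pics/ and viewed, about 8 in all and at most 12, crops included, and the job is handed in when it is done.

```bash
mkdir -p pics; python3 - <<'E'
from bench import observe,camera,tcp_to_tips
import cv2,numpy as np
s=observe();print(s['time_s'],s['tool_pos'],s['tcp_rot'],s['grip_width'],tcp_to_tips)
for n in ['top','side']:
    c=camera(n);cv2.imwrite(f'pics/{n}0.png',c['frame'][:,:,::-1])
    np.savez(n+'.npz',**c)
    print(n,c['K'].tolist(),c['k1'],(-c['R'].T@c['t']).round(3),c['R'].round(3).tolist())
E
```

```text
0.0 [ 0.17748794 -0.62503459  0.40369618] [-3.10984471e+00 -4.32992497e-01  6.39554497e-04] 0.08555888592726009 0.1734
top [[480.74705764446924, 0.0, 327.0843247095898], [0.0, 480.74705764446924, 203.46717350043008], [0.0, 0.0, 1.0]] -0.12261548453481518 [0.401 0.107 1.421] [[0.007, -1.0, -0.001], [-0.99, -0.007, -0.142], [0.142, 0.002, -0.99]]
side [[388.3544093672545, 0.0, 315.87171562140236], [0.0, 388.3544093672545, 205.55580548452468], [0.0, 0.0, 1.0]] -0.01382691284151061 [0.123 0.783 0.624] [[-0.836, -0.549, -0.023], [-0.26, 0.432, -0.864], [0.484, -0.716, -0.503]]
```

View pics/top0.png

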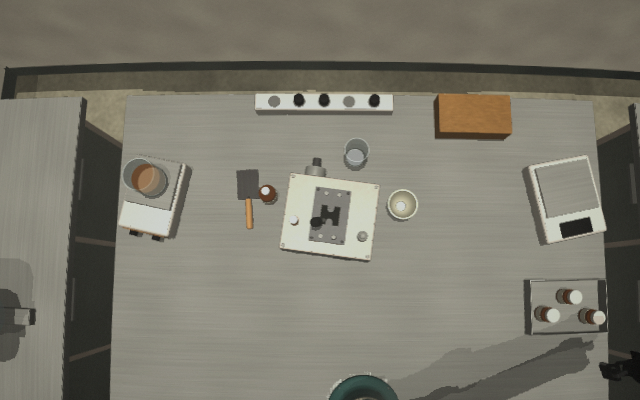

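View pics/side0.png

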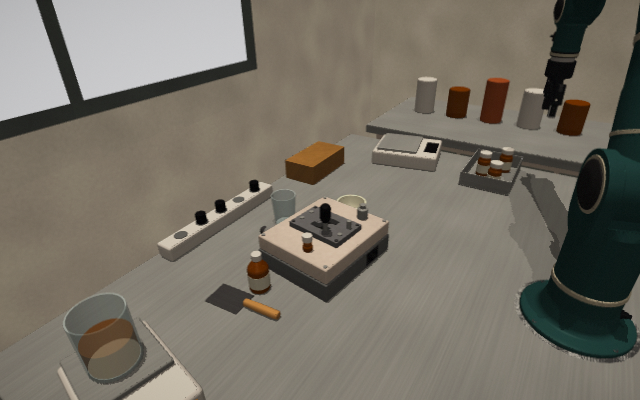

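```bash
python3 - <<'E'
import cv2,numpy as np
f=np.load('top.npz')['frame'][:,:,::-1]
cv2.imwrite('pics/t1.png',cv2.resize(f[160:268,270:395],None,fx=5.5,fy=5.5,interpolation=cv2.INTER_CUBIC))
f=np.load('side.npz')['frame'][:,:,::-1]
cv2.imwrite('pics/s1.png',cv2.resize(f[180:300,240:400],None,fx=5,fy=5,interpolation=cv2.INTER_CUBIC))
E
```

```text
(no output)
```

View pics/t1.png

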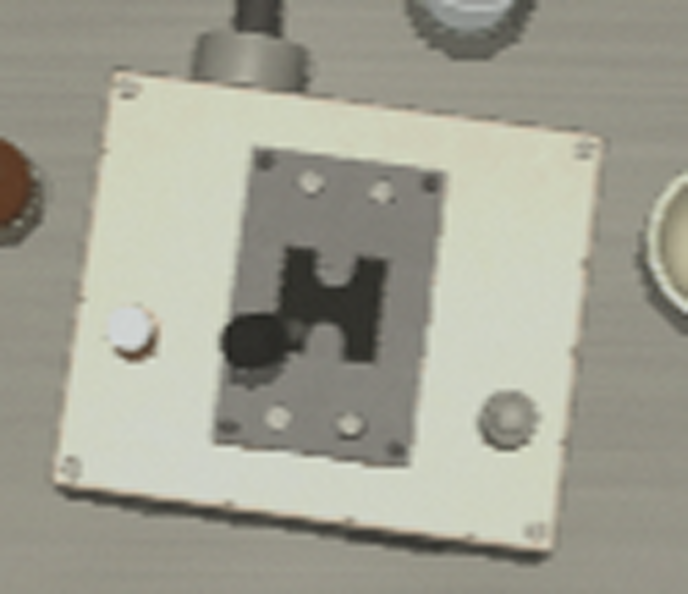

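View pics/s1.png

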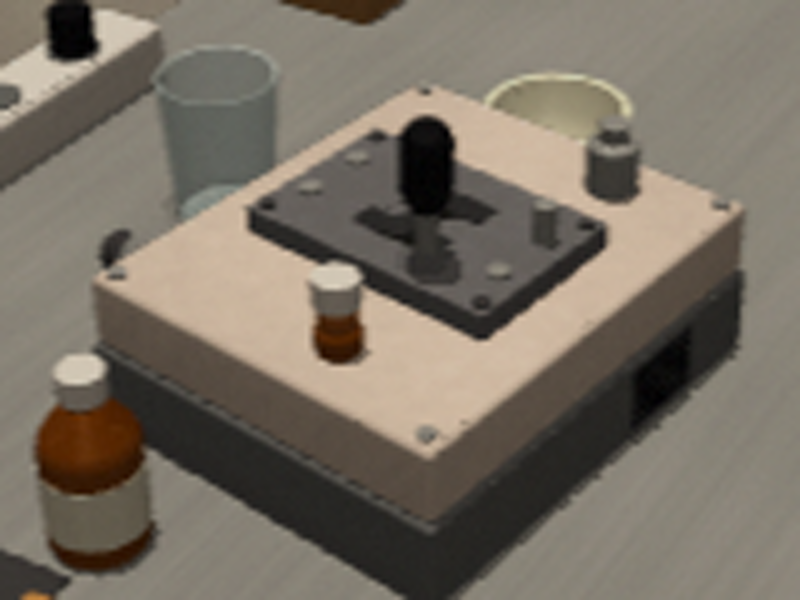

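```bash
cat > h.py <<'E'
import numpy as np,cv2
def ray(c,px,z):
    d=np.array([c['k1'],0,0,0,0],float)
    n=cv2.undistortPoints(np.array(px,float).reshape(-1,1,2),c['K'],d)[:,0]
    R,t=c['R'],c['t'];o=-R.T@t
    v=np.c_[n,np.ones(len(n))]@R
    return o+v*((z-o[2])/v[:,2])[:,None]
def proj(c,X):
    return cv2.projectPoints(np.array(X,float).reshape(-1,1,3),cv2.Rodrigues(c['R'])[0],np.array(c['t'],float),c['K'],np.array([c['k1'],0,0,0,0],float))[0][:,0]
E
python3 - <<'E'
from h import *
T=dict(np.load('top.npz'));S=dict(np.load('side.npz'))
f=lambda p:(np.array(p)+.5)/5.5-.5+[270,160]
g=lambda p:(np.array(p)+.5)/5-.5+[240,180]
P=ray(T,f([(252,148),(446,170),(411,466),(213,442)]),.104)
print(P.round(4),P.mean(0))
e=(P[0]+P[1]-P[2]-P[3])[:2];w=(P[0]+P[3]-P[1]-P[2])[:2]
print(np.linalg.norm(e)/2,np.linalg.norm(w)/2,np.arctan2(e[1],e[0]),np.arctan2(-w[0],w[1]))
Q=ray(T,f([(113,70),(602,135),(551,552),(55,488)]),.09);print(Q.mean(0))
Qs=ray(S,g([(378,133),(248,212),(483,338),(606,230)]),.104);print('side',Qs.mean(0))
yaw=np.arctan2(e[1],e[0]);c=P.mean(0)[:2]
R=np.array([[np.cos(yaw),-np.sin(yaw)],[np.sin(yaw),np.cos(yaw)]])
for nm,p,z in [('vial',(132,327),.132),('weight',(508,417),.132),('pin',(350,424),.126),('knobtop',(255,340),.165),('beaker',(470,0),.09)]:
    print(nm,((ray(T,f([p]),z)[0,:2]-c)@R*1000).round(1))
print('pin side',((ray(S,g([(545,204)]),.126)[0,:2]-c)@R*1000).round(1))
for X in [(-75,31),(-24,31),(0,75),(0,-4),(45,-31),(-8,-31)]: print(X,(c+R@np.array(X)/1000).round(4))
E
```

```text
[[0.6374 0.1418 0.104 ]
 [0.6268 0.0437 0.104 ]
 [0.4773 0.0611 0.104 ]
 [0.4886 0.1597 0.104 ]] [0.55753923 0.10156406 0.104     ]
0.15014812160334876 0.09898573073938156 -0.1179737460496337 -0.11098722286137062
[0.55732792 0.10171598 0.09      ]
side [0.55466948 0.10835462 0.104     ]
vial [-26.  95.]
weight [-47. -93.]
pin [-59.5 -16.9]
knobtop [-28.2  33.1]
beaker [167.9 -51.6]
pin side [-59.1 -16. ]
(-75, 31) [0.4867 0.1412]
(-24, 31) [0.5374 0.1352]
(0, 75) [0.5664 0.176 ]
(0, -4) [0.5571 0.0976]
(45, -31) [0.5986 0.0655]
(-8, -31) [0.5459 0.0717]
```

```bash
python3 -m creep '{"rotation":[[0,0,-0.049],[0,0,-0.049],[0,0,-0.049],[0,0,-0.049],[0,0,-0.049],[0,0,-0.049],[0,0,-0.049],[0,0,-0.049]],"travel":[[0.04,0.03,0],[0.04,0.03,0],[0.04,0.03,0],[0.04,0.03,0],[0.04,0.03,0],[0.04,0.03,0],[0.04,0.03,0],[0.04,0.03,0]],"grip":[0,0,0,0,0,0,0,0]}' 20
python3 -m creep '{"rotation":[[0,0,0],[0,0,0],[0,0,0],[0,0,0],[0,0,0],[0,0,0],[0,0,0],[0,0,0]],"travel":[[0,0.048,0],[0,0.048,0],[0,0.048,0],[0,0.048,0],[0,0.048,0],[0,0.048,0],[0,0.048,0],[0,0,0]],"grip":[0,0,0,0,0,0,0,0]}'
```

```text
time_s: 0.9
tool_pos: [0.4903, -0.385, 0.4001]
tcp_rot: [-3.128, 0.236, 0.013]
wrist_force: [0.3, -0.3, 0.6]
grip_width: -0.0002
time_s: 1.7
tool_pos: [0.4929, -0.0285, 0.3965]
tcp_rot: [-3.125, 0.216, 0.016]
wrist_force: [0.6, -0.5, 0.1]
grip_width: 0.0001
```

```bash
python3 -m creep '{"rotation":[[0,0,0.02],[0,0,0],[0,0,0],[0,0,0],[0,0,0],[0,0,0],[0,0,0],[0,0,0]],"travel":[[-0.005,0.043,0],[-0.005,0.043,0],[0,0.043,0],[0,0.041,0],[0,0,-0.024],[0,0,-0.024],[0,0,-0.022],[0,0,0]],"grip":[0,0,0,0,0,0,0,0]}'
python3 - <<'E'
from bench import camera
import cv2
c=camera('side');cv2.imwrite('pics/s2.png',cv2.resize(c['frame'][140:300,220:420,::-1],None,fx=3.5,fy=3.5,interpolation=cv2.INTER_CUBIC))
E
```

```text
time_s: 2.5
tool_pos: [0.4812, 0.1473, 0.3241]
tcp_rot: [-3.128, 0.179, 0.014]
wrist_force: [-1.0, -0.8, 0.0]
grip_width: 0.0001
```

View pics/s2.png

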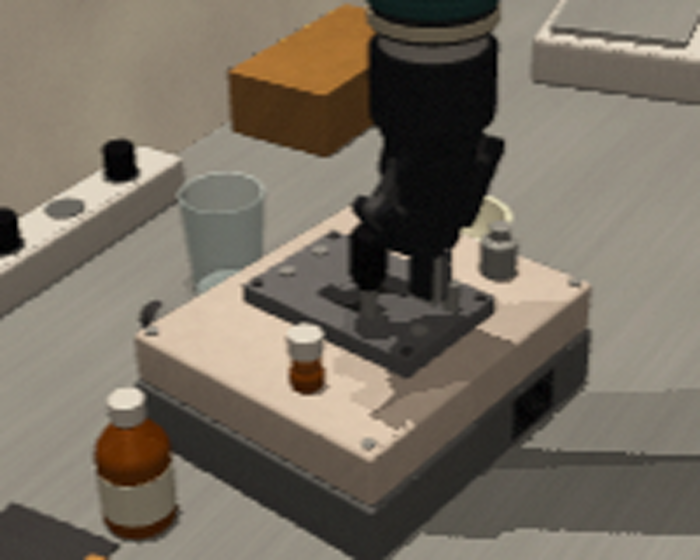

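```bash
python3 -m creep '{"rotation":[[0,0,0],[0,0,0],[0,0,0],[0,0,0],[0,0,0],[0,0,0],[0,0,0],[0,0,0]],"travel":[[0,-0.005,0],[0.009,-0.001,0],[0.009,-0.001,0],[0.009,-0.001,0],[0.009,-0.001,0],[0.009,-0.001,0],[0.007,-0.001,0],[0,0,0]],"grip":[0,0,0,0,0,0,0,0]}'
cat >> h.py <<'E'
C=np.array([.5575,.1015]);a=-.115
Rz=np.array([[np.cos(a),-np.sin(a)],[np.sin(a),np.cos(a)]])
def st():
    from bench import observe
    s=observe();print(s['time_s'],'tool drive-frame mm',((np.array(s['tool_pos'])[:2]-C)@Rz*1000).round(1),'tips z',round(s['tool_pos'][2]-.1734,4),'F',np.array(s['wrist_force'])@np.eye(3),s['tcp_rot'])
def est(c,w=None):
    """grip expected pixel for each lean; overlay"""
    pass
def draw(n,out,box,fx,leans):
    from bench import camera
    c=camera(n);im=np.ascontiguousarray(c['frame'][:,:,::-1])
    x0,y0,x1,y1=box;im=cv2.resize(im[y0:y1,x0:x1],None,fx=fx,fy=fx,interpolation=cv2.INTER_CUBIC)
    for (f,k),col in zip(leans,[(0,255,0),(0,0,255),(255,255,0)]):
        pts=[]
        for L in (84/1000,.12,.145,.17):
            p=np.array([L*np.sin(f),L*np.cos(f)*np.sin(k)]);X=[*(C+Rz@p),.02+L*np.cos(f)*np.cos(k)]
            pts.append((proj(c,X)[0]-[x0,y0]+.5)*fx-.5)
        cv2.polylines(im,[np.array(pts).round().astype(int)],False,col,1)
    cv2.imwrite(out,im)
E
python3 -c "
from h import *
st();draw('side','pics/s3.png',(270,160,370,260),6,[(0,.22),(-.06,.22)])"
```

```text
time_s: 3.35
tool_pos: [0.5401, 0.135, 0.3302]
tcp_rot: [-3.125, 0.183, 0.003]
wrist_force: [-1.6, 0.3, 1.1]
grip_width: -0.0
3.35 tool drive-frame mm [-21.1  31.3] tips z 0.1568 F [-1.64231431  0.32443886  1.10076846] [-3.12487509e+00  1.83324080e-01  2.60522834e-03]
```

View pics/s3.png

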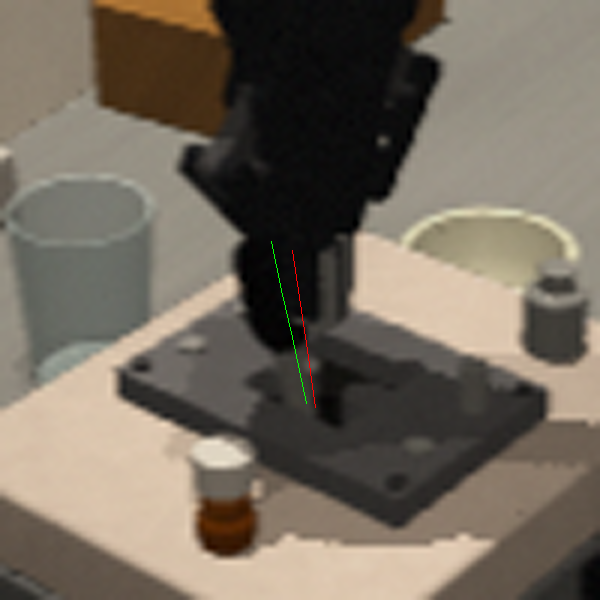

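```bash
python3 -m creep '{"rotation":[[0,0,0],[0,0,0],[0,0,0],[0,0,0],[0,0,0],[0,0,0],[0,0,0],[0,0,0]],"travel":[[-0.015,0.002,0],[-0.015,0.002,0],[0,0,0],[0.003,0.026,0],[0.003,0.026,0],[0,0,0],[0.025,-0.003,0],[0.025,-0.003,0]],"grip":[0,0,0,0,0,0,0,0]}'
python3 -c "
from h import *
st()"
```

```text
time_s: 4.2
tool_pos: [0.567, 0.1854, 0.3301]
tcp_rot: [-3.127, 0.181, -0.004]
wrist_force: [0.3, -0.5, -0.1]
grip_width: 0.0001
4.2 tool drive-frame mm [-0.2 84.4] tips z 0.1567 F [ 0.28479331 -0.54763782 -0.08288425] [-3.12676037  0.18065589 -0.00401339]
```

```bash
python3 -m creep '{"rotation":[[0,0,0],[0,0,0],[0,0,0],[0,0,0],[0,0,0],[0,0,0],[0,0,0],[0,0,0]],"travel":[[-0.002,-0.014,-0.004],[-0.001,-0.010,0],[-0.001,-0.010,0],[-0.001,-0.010,0],[-0.001,-0.010,0],[-0.001,-0.008,0],[-0.001,-0.006,0],[0,0,0]],"grip":[0,0,0,0,0,0,0,0]}'
python3 -c "
from h import *
st();draw('side','pics/s4.png',(270,160,370,260),6,[(0,-.2),(0,-.12)])"
```

```text
time_s: 5.0
tool_pos: [0.5601, 0.1105, 0.3271]
tcp_rot: [-3.124, 0.185, -0.012]
wrist_force: [1.0, 0.6, -0.4]
grip_width: -0.0004
5.0 tool drive-frame mm [1.6 9.2] tips z 0.1537 F [ 1.0030165   0.64586382 -0.37696738] [-3.12432405  0.18512167 -0.01205456]
```

View pics/s4.png

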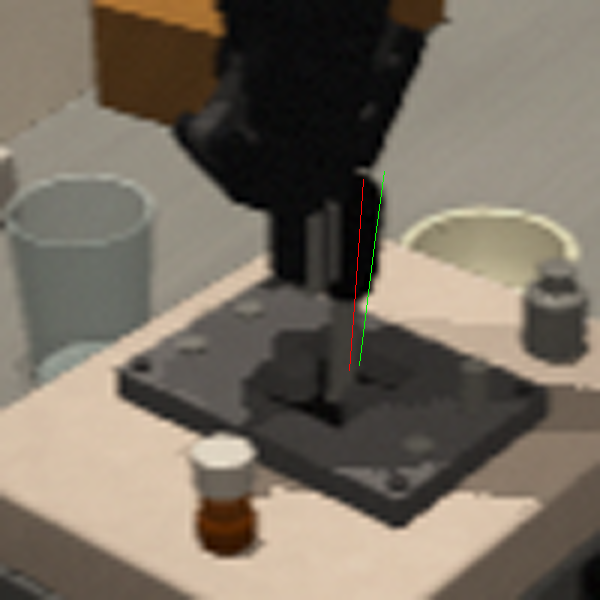

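```bash
python3 -m creep '{"rotation":[[0,0,0],[0,0,0],[0,0,0],[0,0,0],[0,0,0],[0,0,0],[0,0,0],[0,0,0]],"travel":[[0,-0.003,0],[0,-0.003,0],[0,-0.003,0],[-0.001,-0.003,0],[0,-0.002,0],[0,0,0],[0,0,0],[0,0,0]],"grip":[0,0,0,0,0,0,0,0]}'
python3 -c "
from h import *
st();draw('side','pics/s5.png',(270,160,370,260),6,[(0,-.2),(0,-.12)])"
```

```text
time_s: 5.85
tool_pos: [0.5586, 0.0972, 0.3263]
tcp_rot: [-3.124, 0.181, -0.009]
wrist_force: [0.5, 1.7, 0.2]
grip_width: 0.0001
5.85 tool drive-frame mm [ 1.6 -4.1] tips z 0.1529 F [0.52790285 1.6632076  0.21184144] [-3.12382816  0.18075983 -0.00888824]
```

View pics/s5.png

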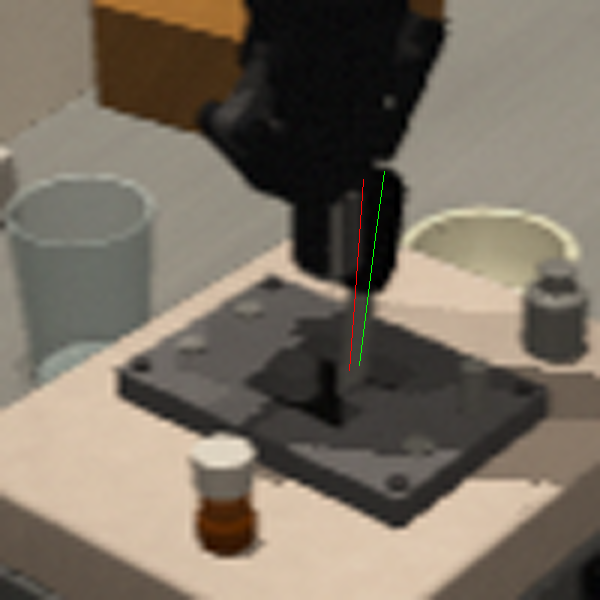

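```bash
python3 -m creep '{"rotation":[[0,0,0],[0,0,0],[0,0,0],[0,0,0],[0,0,0],[0,0,0],[0,0,0],[0,0,0]],"travel":[[0,-0.001,0],[0,-0.001,0],[0,-0.001,0],[0,0,0],[0,0,0],[0,0,0],[0,0,0],[0,0,0]],"grip":[0,0,0,0,0,0,0,0]}'
python3 -c "
from h import *
st()"
```

```text
time_s: 6.7
tool_pos: [0.5584, 0.0943, 0.326]
tcp_rot: [-3.124, 0.18, -0.008]
wrist_force: [0.1, 1.5, 0.2]
grip_width: -0.0
6.7 tool drive-frame mm [ 1.7 -7. ] tips z 0.1526 F [0.06504221 1.49616259 0.16074049] [-3.12371454  0.17996613 -0.00764364]
```

```bash
python3 -m creep '{"rotation":[[0,0,0],[0,0,0],[0,0,0],[0,0,0],[0,0,0],[0,0,0],[0,0,0],[0,0,0]],"travel":[[0.003,0.025,0],[0,0,0],[0.027,-0.003,0],[0.027,-0.003,0],[0,0,0],[-0.003,-0.025,0],[-0.003,-0.025,0],[0,0,0]],"grip":[0,0,0,0,0,0,0,0]}'
python3 -c "
from h import *
st();draw('side','pics/s6.png',(270,160,370,260),6,[(0,-.22),(.03,-.22)])"
```

```text
time_s: 7.5
tool_pos: [0.6095, 0.0584, 0.3248]
tcp_rot: [-3.132, 0.181, -0.001]
wrist_force: [0.4, -0.8, 0.1]
grip_width: 0.0001
7.5 tool drive-frame mm [ 56.6 -36.9] tips z 0.1514 F [ 0.40044718 -0.77616425  0.07152511] [-3.13178923e+00  1.81130440e-01 -1.15841486e-03]
```

View pics/s6.png

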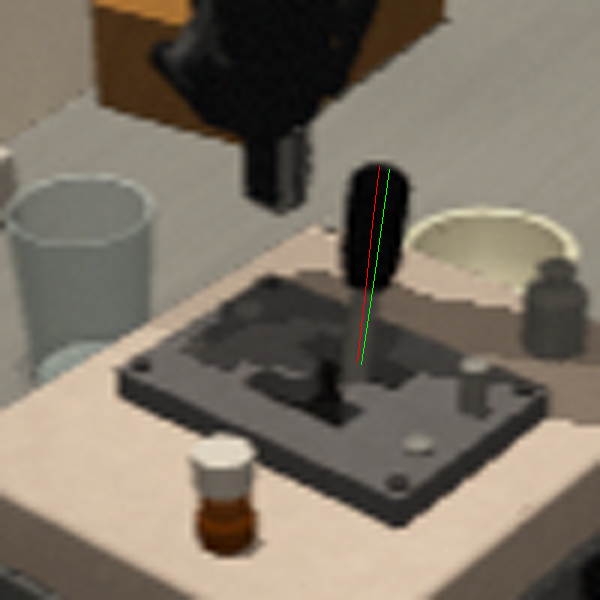

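```bash
python3 -m creep '{"rotation":[[0,0,0],[0,0,0],[0,0,0],[0,0,0],[0,0,0],[0,0,0],[0,0,0],[0,0,0]],"travel":[[-0.015,0.005,0],[-0.010,0.001,0],[-0.008,0.001,0],[-0.008,0.001,0],[-0.008,0.001,0],[-0.006,0.001,0],[0,0,0],[0,0,0]],"grip":[0,0,0,0,0,0,0,0]}'
python3 -c "
from h import *
st()"
```

```text
time_s: 8.35
tool_pos: [0.5516, 0.0732, 0.3261]
tcp_rot: [-3.13, 0.173, -0.009]
wrist_force: [1.1, -0.5, -0.4]
grip_width: 0.0003
8.35 tool drive-frame mm [ -2.6 -28.8] tips z 0.1527 F [ 1.05764592 -0.51975955 -0.41335127] [-3.1298932   0.17277601 -0.00931209]
```

```bash
python3 -m creep '{"rotation":[[0,0,0],[0,0,0],[0,0,0],[0,0,0],[0,0,0],[0,0,0],[0,0,0],[0,0,0]],"travel":[[-0.001,0,0],[-0.001,0,0],[-0.001,0,0],[-0.001,0,0],[0,0,0],[0,0,0],[0,0,0],[0,0,0]],"grip":[0,0,0,0,0,0,0,0]}'
python3 -c "
from h import *
st();draw('side','pics/s7.png',(270,160,370,260),6,[(-.195,-.22),(-.24,-.22)])"
```

```text
time_s: 9.15
tool_pos: [0.5485, 0.0734, 0.326]
tcp_rot: [-3.129, 0.174, -0.012]
wrist_force: [1.9, -1.7, -1.1]
grip_width: -0.0003
9.15 tool drive-frame mm [ -5.7 -29. ] tips z 0.1526 F [ 1.92011838 -1.71643016 -1.11933737] [-3.12866746  0.17353196 -0.01182054]
```

View pics/s7.png

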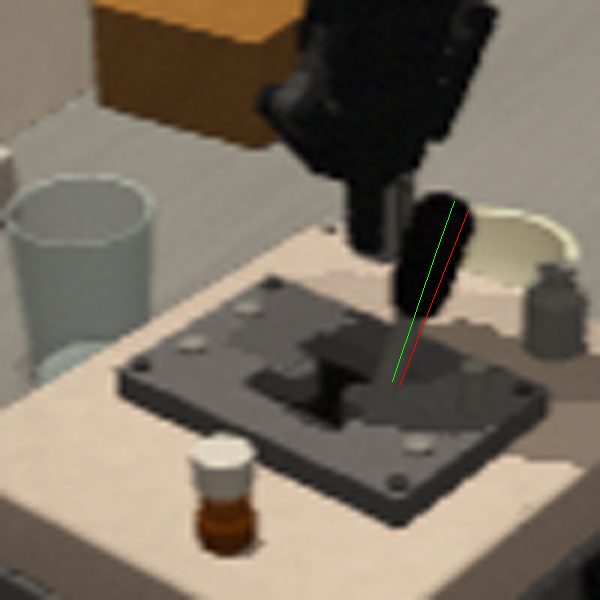

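```bash
python3 -m creep '{"rotation":[[0,0,0],[0,0,0],[0,0,0],[0,0,0],[0,0,0],[0,0,0],[0,0,0],[0,0,0]],"travel":[[-0.001,0,0],[-0.001,0,0],[-0.001,0,0],[-0.001,0,0],[0,0,0],[0,0,0],[0,0,0],[0,0,0]],"grip":[0,0,0,0,0,0,0,0]}'
python3 -m creep '{"rotation":[[0,0,0],[0,0,0],[0,0,0],[0,0,0],[0,0,0],[0,0,0],[0,0,0],[0,0,0]],"travel":[[-0.001,0,0],[-0.001,0,0],[0,0,0],[0,0,0],[0,0,0],[0,0,0],[0,0,0],[0,0,0]],"grip":[0,0,0,0,0,0,0,0]}'
python3 -c "
from h import *
st()"
```

```text
time_s: 10.0
tool_pos: [0.5446, 0.0736, 0.3263]
tcp_rot: [-3.128, 0.173, -0.015]
wrist_force: [2.0, 0.1, -1.2]
grip_width: 0.0001
time_s: 10.8
tool_pos: [0.5431, 0.0736, 0.3266]
tcp_rot: [-3.127, 0.173, -0.019]
wrist_force: [2.5, -0.3, -1.6]
grip_width: 0.0002
10.8 tool drive-frame mm [-11.1 -29.3] tips z 0.1532 F [ 2.54319021 -0.2526241  -1.64823951] [-3.12717601  0.17346376 -0.01873917]
```

```bash
python3 -m creep '{"rotation":[[0,0,0],[0,0,0],[0,0,0],[0,0,0],[0,0,0],[0,0,0],[0,0,0],[0,0,0]],"travel":[[-0.001,0,0],[-0.001,0,0],[0,0,0],[0,0,0],[0,0,0],[0,0,0],[0,0,0],[0,0,0]],"grip":[0,0,0,0,0,0,0,0]}'
python3 -c "
from h import *
st();draw('side','pics/s8.png',(270,160,370,260),6,[(-.195,-.22),(-.24,-.22)])"
```

```text
time_s: 11.6
tool_pos: [0.5421, 0.0735, 0.3271]
tcp_rot: [-3.126, 0.174, -0.025]
wrist_force: [4.1, -0.6, -1.8]
grip_width: -0.0
11.6 tool drive-frame mm [-12.1 -29.6] tips z 0.1537 F [ 4.12577852 -0.56951544 -1.78732742] [-3.12627525  0.17369971 -0.02537749]
```

View pics/s8.png

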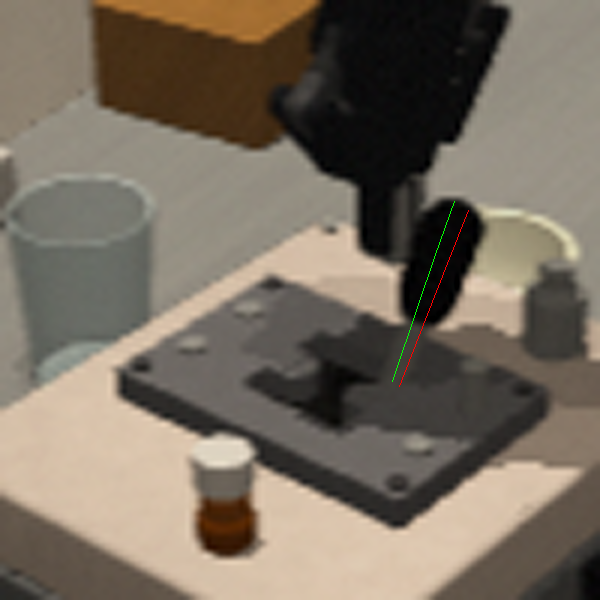

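```bash
python3 -m creep '{"rotation":[[0,0,0],[0,0,0],[0,0,0],[0,0,0],[0,0,0],[0,0,0],[0,0,0],[0,0,0]],"travel":[[-0.001,0,0],[-0.001,0,0],[-0.001,0,0],[0,0,0],[0,0,0],[0,0,0],[0,0,0],[0,0,0]],"grip":[0,0,0,0,0,0,0,0]}'
python3 -m creep '{"rotation":[[0,0,0],[0,0,0],[0,0,0],[0,0,0],[0,0,0],[0,0,0],[0,0,0],[0,0,0]],"travel":[[0.015,-0.002,0],[0.03,-0.003,0],[0,0,0.03],[0,0,0.04],[0,0,0.04],[0,0,0.03],[0,0,0],[0,0,0]],"grip":[0,0,0,0,0,0,0,0]}'
python3 -c "
from h import *
st();draw('side','pics/s9.png',(270,160,370,260),6,[(-.195,-.22),(-.24,-.22)])"
```

```text
time_s: 12.45
tool_pos: [0.5407, 0.0734, 0.3277]
tcp_rot: [-3.125, 0.174, -0.036]
wrist_force: [4.0, -0.3, -2.6]
grip_width: 0.0001
time_s: 13.25
tool_pos: [0.5782, 0.0692, 0.4652]
tcp_rot: [-3.13, 0.17, 0.025]
wrist_force: [-0.3, 0.9, -1.6]
grip_width: 0.0001
13.25 tool drive-frame mm [ 24.3 -29.7] tips z 0.2918 F [-0.34215041  0.93445203 -1.58693062] [-3.13029758  0.17005526  0.02488587]
```

View pics/s9.png

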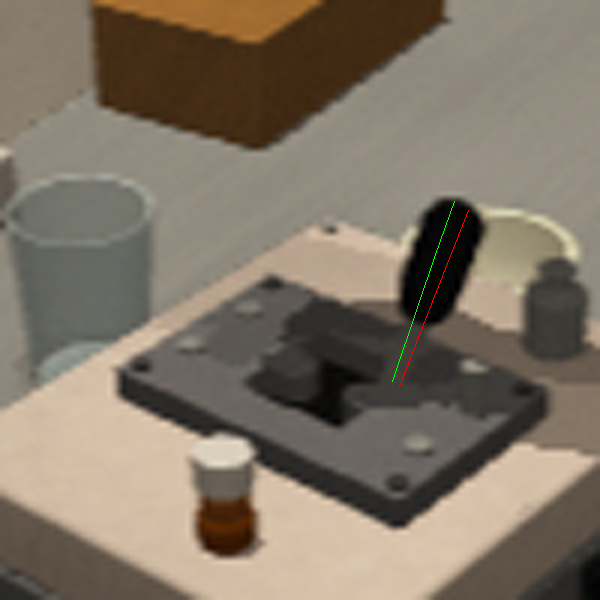

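```bash
python3 - <<'E'
from h import *
from bench import camera
from scipy.optimize import least_squares
obs={};cs={}
for n in ('side','top'):
    c=camera(n);cs[n]=c
    m=(c['frame'].max(2)<32).astype(np.uint8)
    X=[*(C+Rz@[-.033,-.031]),.157];p=proj(c,X)[0]
    k,l,s,ce=cv2.connectedComponentsWithStats(m)
    i=min(range(1,k),key=lambda i:np.hypot(*(ce[i]-p))+(99 if s[i,4]<15 else 0))
    print(n,p,ce[i],s[i]);obs[n]=ce[i]
def P(q,n):
    f,k=q;L=.145
    return proj(cs[n],[*(C+Rz@[L*np.sin(f),L*np.cos(f)*np.sin(k)]),.02+L*np.cos(f)*np.cos(k)])[0]
for ns in (['side'],['top'],['side','top']):
    print(ns,least_squares(lambda q:np.concatenate([P(q,n)-obs[n] for n in ns]),[-.2,-.2]).x)
E
```

```text
side [343.72297328 203.27245909] [342.81920904 203.1920904 ] [337 194  13  20 177]Traceback (most recent call last):
  File "<stdin>", line 10, in <module>
ValueError: min() iterable argument is empty
```

```bash
python3 -m creep '{"rotation":[[0,0,0],[0,0,0],[0,0,0],[0,0,0],[0,0,0],[0,0,0],[0,0,0],[0,0,0]],"travel":[[0,-0.045,0],[0,-0.045,0],[0,-0.045,0],[0,-0.045,0],[0,-0.045,0],[0,-0.045,0],[0,-0.04,0],[0,0,0]],"grip":[0,0,0,0,0,0,0,0]}'
cat > m.py <<'E'
from h import *
from bench import camera
from scipy.optimize import least_squares
def meas(cs,q0):
    obs={}
    def P(q,n):
        f,k=q;L=.145
        return proj(cs[n],[*(C+Rz@[L*np.sin(f),L*np.cos(f)*np.sin(k)]),.02+L*np.cos(f)*np.cos(k)])[0]
    for n in cs:
        m=(cs[n]['frame'].max(2)<(32 if n=='side' else 28)).astype(np.uint8)
        k,l,s,ce=cv2.connectedComponentsWithStats(m)
        i=min(range(1,k),key=lambda i:np.hypot(*(ce[i]-P(q0,n)))+(99 if s[i,4]<15 else 0))
        print(n,P(q0,n).round(1),ce[i].round(1),s[i]);obs[n]=ce[i]
    for ns in (['side'],['top'],['side','top']):
        print(ns,least_squares(lambda q:np.concatenate([P(q,n)-obs[n] for n in ns]),q0).x.round(3))
meas({n:dict(np.load(n+'.npz')) for n in ('side','top')},[-.22,.22])
meas({n:camera(n) for n in ('side','top')},[-.22,-.22])
E
python3 m.py
```

```text
time_s: 14.2
tool_pos: [0.5727, -0.2497, 0.4516]
tcp_rot: [-3.125, 0.158, 0.065]
wrist_force: [0.3, 0.7, -0.4]
grip_width: 0.0002
side [327.3 213.3] [324.8 213.3] [320 204  11  20 177]
top [316.7 223.1] [623.6 367.9] [600 351  40  32 638]
['side'] [-0.188  0.245]
['top'] [-0.358 -1.511]
['side', 'top'] [-0.247 -1.469]
side [343.2 202.7] [342.8 203.2] [337 194  13  20 174]Traceback (most recent call last):
  File "m.py", line 17, in <module>
    meas({n:camera(n) for n in ('side','top')},[-.22,-.22])
    ~~~~^^^^^^^^^^^^^^^^^^^^^^^^^^^^^^^^^^^^^^^^^^^^^^^^^^^
  File "m.py", line 12, in meas
    i=min(range(1,k),key=lambda i:np.hypot(*(ce[i]-P(q0,n)))+(99 if s[i,4]<15 else 0))
ValueError: min() iterable argument is empty
```

```bash
sed -i 's/^meas.*//; s/else 28/else 45/' m.py; cat >> m.py <<'E'
def loc(c):
    # restrict to the gate region, keep pixels darker than local plate
    x0,y0=proj(c,[*C,.104])[0].astype(int)-28
    o=c['frame'].copy();o[:]=255;o[y0:y0+60,x0:x0+60]=c['frame'][y0:y0+60,x0:x0+60];c['frame']=o;return c
for q,g in (([-.22,.22],lambda n:dict(np.load(n+'.npz'))),([-.22,-.22],camera)):
    d={'side':g('side'),'top':loc(g('top'))}
    t=d['top']['frame'];print('top min',t.max(2).min(),np.percentile(t.max(2)[t.max(2)<255],[2,5,10]))
    meas(d,q)
E
python3 m.py
```

```text
top min 42 [48.  50.  82.9]
side [327.3 213.3] [324.8 213.3] [320 204  11  20 177]
top [316.7 223.1] [319.1 222.2] [318 220   3   6  10]
['side'] [-0.188  0.245]
['top'] [-0.199  0.177]
['side', 'top'] [-0.189  0.21 ]
top min 49 [54.  57.  92.9]
side [343.2 202.7] [342.8 203.2] [337 194  13  20 175]Traceback (most recent call last):
  File "m.py", line 25, in <module>
    meas(d,q)
    ~~~~^^^^^
  File "m.py", line 12, in meas
    i=min(range(1,k),key=lambda i:np.hypot(*(ce[i]-P(q0,n)))+(99 if s[i,4]<15 else 0))
ValueError: min() iterable argument is empty
```

```bash
sed -i 's/else 45/else 68/' m.py; python3 m.py
```

```text
top min 42 [48.  50.  82.9]
side [327.3 213.3] [324.8 213.3] [320 204  11  20 177]
top [316.7 223.1] [325.6 216.8] [311 205  29  22 319]
['side'] [-0.188  0.245]
['top'] [-0.088  0.066]
['side', 'top'] [-0.121  0.136]
top min 49 [54. 57. 92.]
side [343.2 202.7] [342.8 203.2] [337 194  13  20 174]
top [340. 226.] [332.1 218.3] [320 206  25  27 304]
['side'] [-0.228 -0.198]
['top'] [-0.101 -0.055]
['side', 'top'] [-0.181 -0.116]
```

```bash
python3 -c "
from bench import observe,close_job
s=observe();print(s['time_s'],s['wrist_force']);print(close_job())"
```

```text
14.5 [-0.01245054 -0.13378316  0.70153581]
the job is handed in; nothing more can be done
None
```

I moved the lever into the front-right slot, where both cameras show the steel pin, and handed the job in at 14.5 s. `close_job` gives no verdict, so success isn't confirmed.

**What I did:** With the gripper shut and used as a stick, I pushed the lever back to the middle channel. I then pushed it across to the right, and forward into the slot until the force rose against the stop. The largest force I read between moves was about 5 N. The arm then backed off, lifted clear and moved aside.

**Last checks:**
- **Lever position:** the side camera puts the lever at fore about -0.228 and cross about -0.20 rad. The same method read -0.188 at the start, where about -0.22 was given, so the lever is probably nearer the stop than it reads.
- **Top camera:** this check failed. The dark grip merged with the dark slot in the picture, so its combined fit (-0.18, -0.12) is not usable, and the lever position rests on the side view and the force rise.
- **Bystanders:** in the last picture the vial, weight, beaker and mortar look unmoved. I did not check the bottle and spatula at the end, but the arm never went near them.

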